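# Slide the top glazed tile into the decorating jig and latch its sprung bar

## Robot

A 6-joint arm with a two-finger parallel gripper is mounted at the origin on the work surface. World frame = base frame: x ahead of the robot, y to its left, z up, the work surface at z = 0. Lengths are in m, angles in rad, forces in N, time in s.
With the tool pointing down it reaches from about 0.375 to 0.9 m from the base axis. Payload 3.1 kg.
Tool frame: the origin (TCP) lies on the centre line of the jaws, within the pads' length; the fingertips stand 17 mm ahead of it and the grasp point (between the pads) lies 2 mm behind it; z points along the fingers, y is the line along which they close (so a half turn about z gives the same grasp; the last joint's range is limited). The gripper opens to 87 mm and grips with 3 to 60 N. Pads are 19 mm wide; open, the fingers measure 117 mm over their backs; the gripper's body (75 mm by 190 mm) begins 51 mm behind the grasp point.
Start: joints at [-1.315, 0.527, 1.433, -0, 1.181, -0.178], TCP at [0.263, -0.567, 0.24] pointing down, gripper open.
Joint ranges: [-3.08, 3.08], [-0.75, 2.2], [0.22, 2.44], [-1.43, 4.57], [0, 2.65], [-2.85, 2.85]. Speed limits (rad/s): [2.79, 2.79, 3.14, 3.14, 3.14, 3.14].

## Interface

Orientations are given as a 3x3 rotation matrix whose columns are the frame's x, y, z axes.
In Python, from bench import robot gives the robot as it stands.
- The arm moves only by the tool apply_moves, never from a script. Its argument "motion" is text: rows parted by semicolons, each of 4 numbers parted by spaces: the shift along the world's x, y, z in m, then the turn about the world's z in degrees. In form: tx ty tz yaw; .... A call has 1 to 20 rows; each row shifts and turns the commanded pose from where the row before left it; what a row does not reach is not made up. A row lasts 1/8 s, in which the tool goes at most 62.5 mm and 10.7 degrees, less where a joint would pass 70% of its speed; a pose out of reach is approached as far as the arm can. A call is refused whole if a number of a shift passes 0.0625 or a number of a turn 10.7, either way. A call with a gripper value outside its range is refused whole. "claw" is the opening in per cent of the stroke, from 0 (shut) to 100 (fully open), set as the call begins (left out, the last holds). The fingers move at their own pace and stop on an object; "grip_force" is the grip in N (left out, the last holds). Time passes only in rows, so rows that do not move let the fingers close. It gives the time, the measured TCP pose, the force, the opening and the grip force at its end, in the units of the state.
- robot.get_state(): the state, without advancing time (a new reading comes with each control period).
- robot.read_camera(name): name is "side" or "top"; returns a dict with "image" (400x640x3 uint8, red, green, blue), "fovy" (degrees; the focal length in pixels is half the picture's height over the tangent of half this angle, whatever the lens; pixels are square), "cx", "cy" (the principal point, pixels), "rvec" (rotation vector, rad) and "tvec" (3), from world to camera coordinates, as OpenCV has them. Camera axes: x right, y down, z forward; pixel columns grow to the right and rows downward; lengths in m; the calibration is good to about 2 mm. A picture is of the moment at which its call begins. There is no depth.
- robot.close_job(): hands the job in; it is judged then, once.
The state is a dict: "clock": time; "joint_pos": joint angles; "qd": joint speeds; "effort": joint torques, N m; "tool_pos": TCP position; "ee_rot": TCP orientation; "contact_force": force on the tool from outside, world axes, zero at the start; "ft_torque": the same for the moment, N m; "opening": finger opening in m; "finger_force": force on a finger pad.
Only numpy, scipy, OpenCV 4.12 (cv2) and the standard library are available. Lean on these libraries where they do the work, as an engineer would, in place of code of your own. Each camera call takes 0.05 s, during which the arm holds its last target. There are 200 camera calls.

## Task

Slide the top (blue) tile sideways off the stack, without lifting it and without disturbing the tiles below, onto the raised wooden bed until it lies flat and flush against the metal end stop. Then push the red-sleeved sprung bar down over the tile until its catch snaps over it and holds it down by itself. Leave the jar, vase and bowl alone.

Things in the scene. Friction and masses are not known exactly. Their poses are not given: they have to be found in the camera images.
- jig: Wooden tile jig fixed to the bench; z up, origin at bench level. Along its y: at +y, on a 10 mm base board, the tile stack (centre about x 0, y +66 mm); at -y a raised bed (y -3 to -162, x -82 to +82 mm), top 50.5 mm above the bench, 1.5 mm lower than the second tile's top. The top tile slides toward -y, over a 10 mm gap, onto the bed. A grey post 105 mm high at x +117 to +131, y -80 to -50 mm.
- seat (a point): Where the centre of the tile's underside must end, on the bed (jig x 0, y -75 mm, height 50.5 mm); axes as the jig. The aluminium end stop, 10 mm high, has its face 55 mm to -y of it. Side rails 8 mm high, 118 mm apart inside, run from 57 mm to -y to 30 mm to +y of it, then flare out to 134 mm apart at 70 mm to +y.
- bar_hinge (a point): Middle of the sprung bar's hinge axis, which lies along the jig's x (jig x 0, y -150 mm, height 75.5 mm); axes as the jig. Grey lugs at either end, 80 mm off, reach 84.5 mm high.
- tile1_mid (a point): Centre of the top tile, blue glaze on red clay, 110 x 110 x 14 mm, 0.24 to 0.4 kg; x, y along its edges, z up. Starts on top of the stack, 59 mm above the bench, within 0.05 rad of square to the jig and 4 mm sideways; its jig +y edge faces away from the bed. Ends 57.5 mm above the bench. Too wide to grasp: push it by its edge.
- tile2_mid (a point): Centre of the second tile (white), same size, lying loose directly under the top tile, centre 45 mm above the bench. Must stay.
- tile3_mid (a point): Centre of the third tile (green), same size, loose, centre 31 mm above the bench. Must stay.
- tile4_mid (a point): Centre of the bottom tile (white), same size, loose, centre 17 mm above the bench. Must stay.
- hold_bar (a joint): Angle (rad) of the sprung hold-down bar, a U-shaped steel bail, about its hinge. 0: sprung up, arms rising 0.95 rad above level toward the stack; grows as it is pushed down over the bed; 0.95: arms level, sleeve 4 mm above the seated tile, where the catch holds it; end of travel 0.99. Return spring 0.25 N m at 0, 0.5 N m down: 6 N at the bar, some 12 N with the catch.
- bar_mid (a point): Middle of the bail's cross bar, 85 mm from the hinge axis, along the jig's x; the red sleeve here is 14 mm in diameter and 80 mm long, to be pressed on. With the bar up it is at y -101 mm, height 145 mm in the jig frame; latched it is at y -65 mm, height 75.5 mm.
- catch (a joint): Sideways travel of the brass spring catch at the +x side of the bar (m). 0: out over the bar's path; grows as the bar's brass stub pushes its ramp aside (about 0.012) and creeps back over the stub in a few tenths of a second once the bar is fully down. The robot need not touch it.
- glaze_jar: Blue glaze jar, black cap, 68 mm in diameter, 100 mm tall; origin under its centre. Bystander.
- vase: Small red clay vase, 84 mm in diameter, 108 mm tall; origin under its centre. Bystander.
- bowl: White bowl, 104 mm in diameter, 55 mm tall; origin under its centre. Bystander.
Not all that is in view belongs to the job. What is shaped like the part that bears tile1_mid but turquoise or yellow is not meant.

How it is judged:
On the way, in this order (a step that is already met when the one before it is completed fails the run):
1. the top tile lies flat on the bed, square and against the end stop (y of tile1_mid in the frame of jig below -0.071 m and x of tile1_mid in the frame of jig between -0.007 and 0.007 m and z of tile1_mid in the frame of jig below 0.0595 m and angle between the y axis of tile1_mid and the y axis of jig, either way round below 0.05 rad and angle between tile1_mid's own z axis and vertical below 0.04 rad and value of joint hold_bar below 0.6 rad), for 0.2 s.
2. the bar is pushed down into its catch (value of joint hold_bar above 0.9 rad), for 0.2 s.
At the end, for the whole second after the job is handed in: The blue tile lies flat in the bed, within 4 mm of the end stop, square within 0.05 rad and between the rails; the bar is down (joint above 0.90) and held there by the catch (catch joint under 5 mm) with nothing touching it; the other three tiles are within 8 mm of where they were (y of tile1_mid in the frame of jig below -0.071 m and x of tile1_mid in the frame of jig between -0.007 and 0.007 m and z of tile1_mid in the frame of jig below 0.0595 m and angle between the y axis of tile1_mid and the y axis of jig, either way round below 0.05 rad and angle between tile1_mid's own z axis and vertical below 0.04 rad and value of joint hold_bar above 0.9 rad and value of joint catch below 0.005 m and distance of each of tile2_mid, tile3_mid, tile4_mid from where it was at the start of the episode below 0.008 m).
It fails at once if a lower tile is shifted by more than 8 mm (distance of any of tile2_mid, tile3_mid, tile4_mid from where it was at the start of the episode above 0.008 m).
It fails at once if the top tile is lifted more than 10 mm or tipped instead of slid (z of tile1_mid in the frame of jig above 0.069 m or angle between tile1_mid's own z axis and vertical above 0.2 rad).
It fails at once if the jar, vase or bowl is disturbed (moved more than 20 mm) (distance of any of glaze_jar, vase, bowl from where it was at the start of the episode above 0.02 m).
It also fails if it takes over 58 s, if anything falls off the work surface, if the arm or the gripper's body presses on something with over 40 N, if the wrist force passes 120 N, or if a joint passes its speed limit or range.

## Working session

There is one attempt and no reset: what is moved stays moved. The work goes in short steps, Python scripts to look and compute and a tool call to move; the robot and the scene stay as the last step left them, time stands still between calls to the robot, and variables do not carry over. Pictures are saved under pics/ and viewed, at most 10 in all, crops included, and the job is handed in when it is done.

Besides the shell and the picture viewer there is one more tool, called as name(argument=value, ...), one argument or row to a line, values as JSON. apply_moves: Moves the arm, as the interface text tells. Its arguments: {"type":"object","properties":{"motion":{"type":"string"},"claw":{"type":"number"},"grip_force":{"type":"number"}},"required":["motion"]}

```bash
mkdir -p pics
cat > h.py <<'E'
import numpy as np, cv2
from bench import robot
def cam(n):
    c=robot.read_camera(n); im=c["image"]; f=im.shape[0]/2/np.tan(np.radians(c["fovy"])/2)
    K=np.array([[f,0,c["cx"]],[0,f,c["cy"]],[0,0,1]]); R=cv2.Rodrigues(np.array(c["rvec"],float))[0]; t=np.array(c["tvec"],float).ravel()
    return im,K,R,t
def onz(px,z,K,R,t):
    px=np.atleast_2d(px).astype(float); d=(R.T@np.linalg.inv(K)@np.c_[px,np.ones(len(px))].T).T; o=-R.T@t
    return o+d*((z-o[2])/d[:,2])[:,None]
def proj(P,K,R,t):
    q=(K@(R@np.atleast_2d(P).T+t[:,None])).T; return q[:,:2]/q[:,2:]
E
python3 - <<'E'
from h import *
for n in("top","side"):
    im,K,R,t=cam(n); cv2.imwrite(f"pics/{n}0.png",im[:,:,::-1]); print(n,K[0,0],K[:2,2],-R.T@t,R.tolist())
print(robot.get_state())
E
```

```text
top 466.43212650936846 [322.38293095 206.74371895] [3.12127807e-01 9.13724575e-04 1.28933275e+00] [[-0.01025229279302664, -0.9999445717474074, -0.0023966487811254156], [-0.9817778781126363, 0.010520799089543731, -0.1897406409685783], [0.18975533863671804, 0.00040770014896814033, -0.9818313221931011]]
side 440.899781503046 [320.31558366 201.12695642] [0.22081792 0.67499651 0.8910966 ] [[-0.9063476958154718, -0.42230977247155094, -0.013722622381016764], [-0.2983679715602407, 0.6626684155916385, -0.6869112930534004], [0.29918290030851113, -0.6184860766842645, -0.7266117017435747]]
{'clock': 0.1, 'joint_pos': array([-1.31546944e+00,  5.28396724e-01,  1.43374202e+00, -2.95462790e-05,
        1.18142670e+00, -1.78477492e-01]), 'qd': array([-3.23524240e-06,  4.87886561e-04, -4.21468426e-03,  1.36219183e-03,
       -8.90058311e-04, -1.31208347e-03]), 'effort': array([ 3.36227931e-04, -4.40985775e+01, -1.77151054e+01,  6.34458172e-02,
        5.33990655e-02, -6.12280292e-05]), 'tool_pos': array([ 0.26257691, -0.56648437,  0.23866524]), 'ee_rot': array([[ 9.07368600e-01,  4.20335518e-01, -5.24699653e-04],
       [ 4.20335721e-01, -9.07366665e-01,  1.90192965e-03],
       [ 3.23353611e-04, -1.94630125e-03, -9.99998054e-01]]), 'contact_force': array([ 0.59532461,  0.20635611, -0.306972  ]), 'ft_torque': array([ 0.00431929,  0.02881399, -0.07242182]), 'finger_force': 0.0, 'opening': 0.08723871455033022}
```

View pics/top0.png

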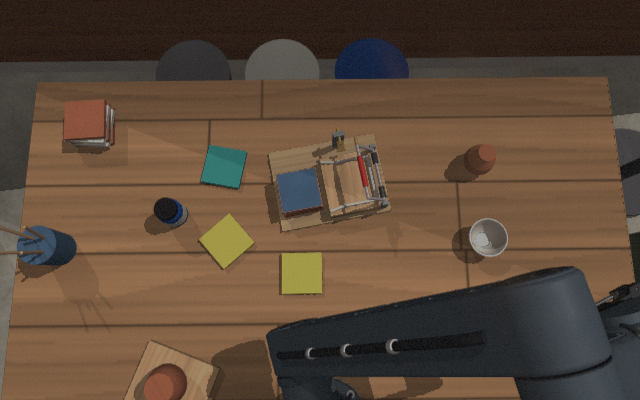

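View pics/side0.png

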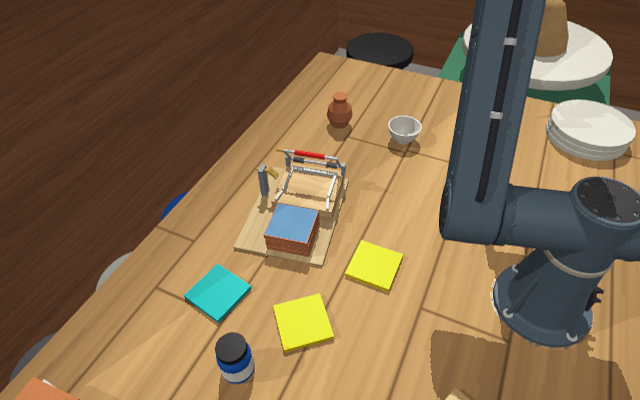

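The top view shows the blue tile at about (300,192), the bed at (350,185) and the red sleeve at (364,171). The post is at (338,140), so jig +x is roughly world +x and jig -y is roughly world -y. The side view shows the tile at (292,222) and the sleeve at (310,155).

```bash
cat > m.py <<'E'
from h import *
def mask(im,kind):
    h=cv2.cvtColor(im,cv2.COLOR_RGB2HSV).astype(int); H,S,V=h[...,0],h[...,1],h[...,2]
    if kind=="blue": return ((H>98)&(H<122)&(S>90)&(V>60)).astype(np.uint8)
    return (((H<5)|(H>174))&(S>190)&(V>90)).astype(np.uint8)
def blob(m,roi):
    x0,y0,x1,y1=roi; z=np.zeros_like(m); z[y0:y1,x0:x1]=m[y0:y1,x0:x1]
    c=max(cv2.findContours(z,cv2.RETR_EXTERNAL,cv2.CHAIN_APPROX_NONE)[0],key=cv2.contourArea); return c
E
python3 - <<'E'
from m import *
rois={"top":((265,155,330,222),(350,148,378,195)),"side":((255,195,330,255),(285,140,335,168))}
ray={}
for n in rois:
    im,K,R,t=cam(n)
    c=blob(mask(im,"blue"),rois[n][0]); W=onz(c[:,0],.066,K,R,t)
    r=cv2.minAreaRect((W[:,:2]*1000).astype(np.float32)); print(n,"blue",r)
    s=blob(mask(im,"red"),rois[n][1]); r=cv2.minAreaRect(s); print("sleeve px",r, cv2.contourArea(s))
    b=cv2.boxPoints(r); e=sorted([(np.linalg.norm(b[i]-b[(i+1)%4]),i) for i in range(4)])
    i,j=e[0][1],e[1][1]; E=np.array([(b[i]+b[(i+1)%4])/2,(b[j]+b[(j+1)%4])/2]); E=E[np.argsort(-E[:,1])] if n=="top" else E
    print(onz(E,.145,K,R,t), np.array(onz([r[0]],.145,K,R,t)))
    ray[n]=(-R.T@t,onz([r[0]],0,K,R,t)[0])
    x0,y0=(255,120) if n=="top" else (225,135)
    cr=im[y0:y0+120,x0:x0+145]; cv2.imwrite(f"pics/{n}c.png",cv2.resize(cr[:,:,::-1],None,fx=5,fy=5,interpolation=cv2.INTER_CUBIC))
(o1,p1),(o2,p2)=ray.values(); d1=p1-o1;d2=p2-o2
s=np.linalg.lstsq(np.c_[d1,-d2],o2-o1,rcond=None)[0]; print("tri",o1+s[0]*d1,o2+s[1]*d2)
E
```

```text
top blue ((595.5628662109375, 65.75003051757812), (101.3419189453125, 101.6641845703125), 10.364102363586426)
sleeve px ((358.2500305175781, 160.75001525878906), (1.4142134189605713, 0.7071067094802856), 45.0) 0.5
[[ 0.65027396 -0.09241663  0.145     ]
 [ 0.65294566 -0.08993611  0.145     ]] [[ 0.65160953 -0.09117664  0.145     ]]
side blue ((596.6356811523438, 65.46063232421875), (101.73592376708984, 101.08924102783203), 10.39755916595459)
sleeve px ((309.0567626953125, 154.14053344726562), (28.749101638793945, 4.210989475250244), 8.972625732421875) 93.0
[[ 0.66313761 -0.0929028   0.145     ]
 [ 0.58810085 -0.10694069  0.145     ]] [[ 0.62539318 -0.09996403  0.145     ]]
tri [ 0.64865418 -0.09037495  0.15496194] [ 0.62372303 -0.09676487  0.14808   ]
```

View pics/topc.png

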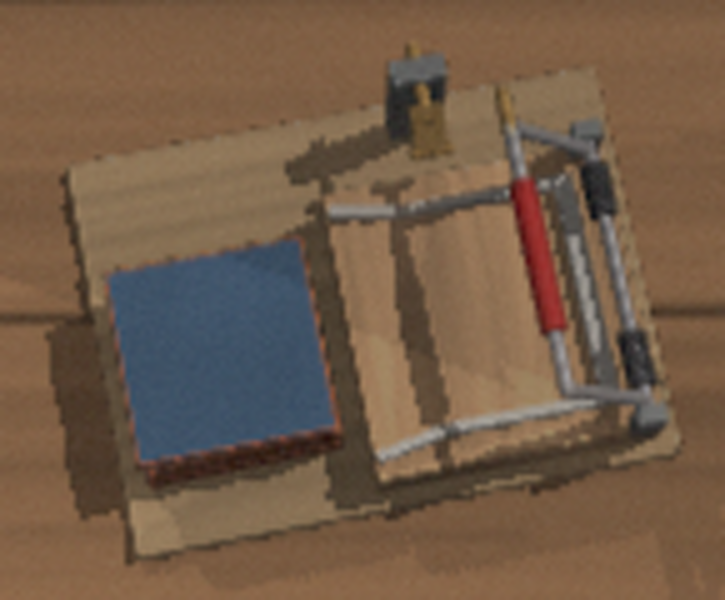

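View pics/sidec.png

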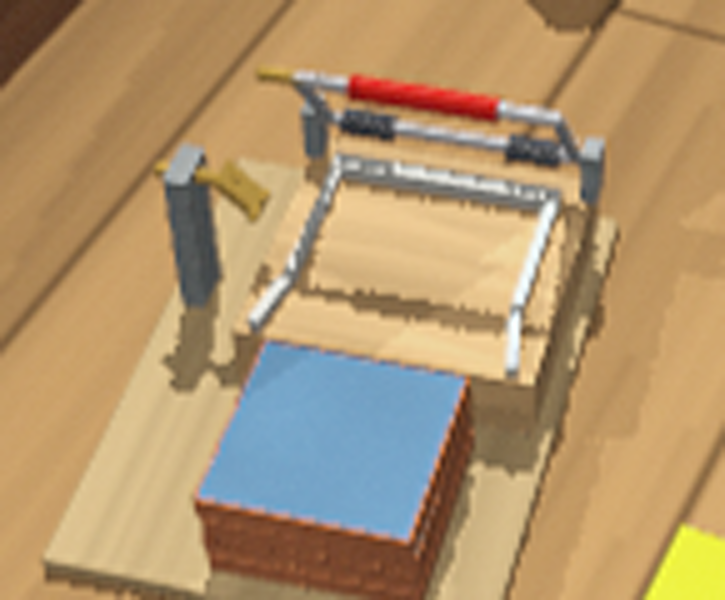

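The top crop shows the tile square to about 10° of world yaw. The sleeve runs from (520,180) to (552,330) in crop pixels, with the board corners at (70,170), (595,70), (135,555) and (680,445). The side crop confirms that the bar is up and the bed is empty.

```bash
cat >> m.py <<'E'
def sleeve(im,roi):
    x0,y0,x1,y1=roi; a=im.astype(int); m=((a[...,0]>100)&(a[...,1]<0.4*a[...,0])&(a[...,2]<0.45*a[...,0])).astype(np.uint8)
    return cv2.minAreaRect(blob(m,roi))
E
python3 - <<'E'
from m import *
im,K,R,t=cam("top")
r=sleeve(im,(350,148,378,195)); print(r); S=onz([r[0]],.147,K,R,t)[0]; print("sleeve",S)
b=cv2.boxPoints(r); W=onz(b,.147,K,R,t); print(W)
c=np.array([(70,170),(595,70),(135,555),(680,445)])/5+[255,120]
P=onz(c,.010,K,R,t)[:,:2]; print(P)
for i,j in((0,1),(2,3)): d=P[i]-P[j]; print("y-edge yaw",np.degrees(np.arctan2(-d[0],d[1])),np.linalg.norm(d))
for i,j in((0,2),(1,3)): d=P[i]-P[j]; print("x-edge yaw",np.degrees(np.arctan2(d[1],d[0])),np.linalg.norm(d))
# rail ends & post top
q=np.array([(328,210),(402,210),(380,458),(447,430),(605,400),(560,183)])/5+[255,120]
print("rails",onz(q,.0585,K,R,t)); 
q=np.array([(388,60),(447,60),(388,80),(447,80)])/5+[255,120]; print("post",onz(q,.105,K,R,t))
E
```

```text
((362.4117736816406, 170.85292053222656), (29.61100959777832, 3.9047484397888184), 77.47119140625)
sleeve [ 0.62435139 -0.10088901  0.147     ]
[[ 0.66142284 -0.08883986  0.147     ]
 [ 0.66355987 -0.09860274  0.147     ]
 [ 0.58771674 -0.11279618  0.147     ]
 [ 0.58563092 -0.10314681  0.147     ]]
[[ 0.71447181  0.15236699]
 [ 0.77112269 -0.14936926]
 [ 0.4922382   0.11385265]
 [ 0.55091788 -0.18991716]]
y-edge yaw 10.633473668144498 0.30700828383900836
y-edge yaw 10.93324908007439 0.3093855199347499
x-edge yaw 9.832024681478106 0.2255462998631234
x-edge yaw 10.433412459842398 0.22390688107530413
rails [[ 0.67484794  0.00502758  0.0585    ]
 [ 0.67440383 -0.03549633  0.0585    ]
 [ 0.53649367 -0.02155008  0.0585    ]
 [ 0.55140876 -0.05777856  0.0585    ]
 [ 0.56696449 -0.14322441  0.0585    ]
 [ 0.68882892 -0.12243559  0.0585    ]]
post [[ 0.74386988 -0.02794123  0.105     ]
 [ 0.74351955 -0.05942532  0.105     ]
 [ 0.73267074 -0.02777986  0.105     ]
 [ 0.73232172 -0.05921021  0.105     ]]
```

apply_moves(
  motion="0.0198 0.0446 0 4.7;0.0198 0.0446 0 4.7;0.0198 0.0446 0 4.7;0.0198 0.0446 0 4.7;0.0198 0.0446 0 4.7;0.0198 0.0446 0 4.7;0.0198 0.0446 0 4.7;0.0198 0.0446 0 4.7;0.0198 0.0446 0 4.7;0.0198 0.0446 0 4.7;0.0198 0.0446 0 4.7;0.0198 0.0446 0 4.7;0.0198 0.0446 0 4.7;0.0198 0.0446 0 4.7;0.0198 0.0446 0 4.7;0.0198 0.0446 0 4.7;0 0 0 0;0 0 0 0",
  claw=62,
)

```text
clock: 2.5
tool_pos: [0.5789, 0.1463, 0.2392]
ee_rot: [[-0.175, 0.985, -0.001], [0.985, 0.175, -0.001], [-0.0, -0.001, -1.0]]
contact_force: [0.1, -0.1, 0.6]
opening: 0.054
finger_force: 0.0
```

apply_moves(
  motion="0 0 -0.03 0.4;0 0 -0.04 0;0 0 -0.04 0;0 0 -0.03 0;0 0 -0.02 0;0 0 -0.0075 0;0 0 0 0;0 0 0 0",
)

```text
clock: 3.5
tool_pos: [0.5802, 0.1462, 0.0731]
ee_rot: [[-0.181, 0.984, 0.002], [0.984, 0.181, 0.0], [-0.0, 0.002, -1.0]]
contact_force: [-0.3, 0.3, 0.5]
opening: 0.0542
finger_force: 0.0
```

Run:
```python
from m import *
im,K,R,t=cam("side"); cv2.imwrite("pics/s1.png",cv2.resize(im[130:290,200:420,::-1],None,fx=3.5,fy=3.5))
s=robot.get_state(); print(s["tool_pos"],s["contact_force"],s["clock"])
```

```text
[0.58026623 0.14634957 0.07320496] [-0.07682689 -0.45496892  0.67462122] 3.55
```

View pics/s1.png

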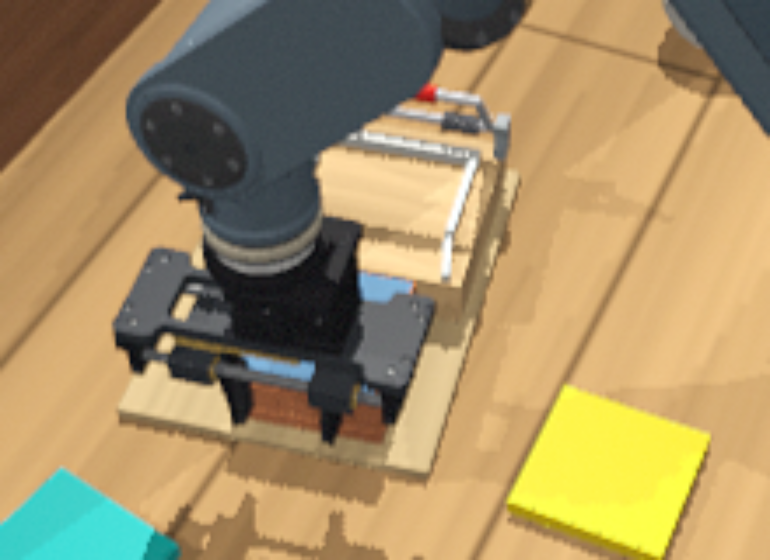

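The gripper is behind the stack with both fingertips level with the top tile's edge, at about (240,410) and (330,430) in the crop. I'll push along jig -y.

apply_moves(
  motion="0.0009 -0.005 0 0;0.0009 -0.005 0 0;0.0009 -0.005 0 0;0.0009 -0.005 0 0;0.0011 -0.006 0 0;0.0011 -0.006 0 0;0.0011 -0.006 0 0;0.0011 -0.006 0 0;0.0011 -0.006 0 0;0.0011 -0.006 0 0;0.0011 -0.006 0 0;0.0011 -0.006 0 0;0.0011 -0.006 0 0",
)

```text
clock: 5.18
tool_pos: [0.5931, 0.0723, 0.0721]
ee_rot: [[-0.181, 0.983, 0.0], [0.983, 0.181, 0.0], [0.0, 0.0, -1.0]]
contact_force: [-1.4, 5.0, 4.3]
opening: 0.0539
finger_force: 2.3
```

```bash
cat >> m.py <<'E'
O=np.array([.6064,-.0011]); v=np.array([-.1822,.9833]); u=np.array([.9833,.1822])
def tile(roi_top,roi_side,z=.066):
    for n,roi in(("top",roi_top),("side",roi_side)):
        im,K,R,t=cam(n); W=onz(blob(mask(im,"blue"),roi)[:,0],z,K,R,t)[:,:2]-O
        J=np.c_[W@u,W@v]*1000; r=cv2.minAreaRect(J.astype(np.float32)); print(n,r,J.min(0),J.max(0))
    s=robot.get_state(); p=s["tool_pos"]; w=p[:2]-O; print("tcp jig",w@u,w@v,p[2],s["contact_force"],s["clock"])
    return im
E
python3 - <<'E'
from m import *
im=tile((265,145,390,222),(255,145,350,255)); cv2.imwrite("pics/s2.png",cv2.resize(im[130:290,200:420,::-1],None,fx=3.5,fy=3.5))
E
```

```text
top ((1.3063621520996094, -3.1905899047851562), (76.43485260009766, 100.79943084716797), 89.5604248046875) [-49.20346593 -41.20012307] [51.67757357 35.22921103]
side ((19.078996658325195, 31.37936782836914), (54.21083450317383, 17.635456085205078), 9.901838302612305) [-7.118057   18.09785582] [47.26739914 36.8708886 ]
tcp jig 0.0002943868499225029 0.07368066116010544 0.07192977303859283 [-0.90494072  0.72815129  0.81095661] 5.275
```

View pics/s2.png

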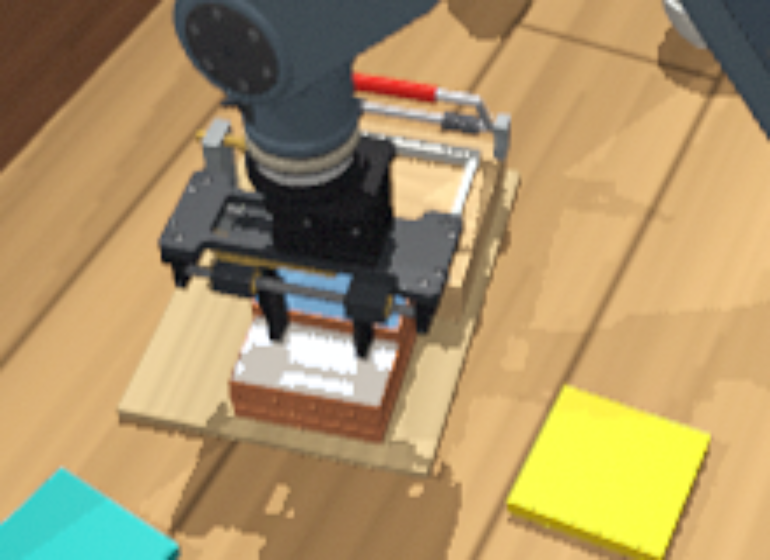

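The tile is sliding square, the white tile beneath has stayed put, and about 85 mm remains.

apply_moves(
  motion="0.0011 -0.006 0 0;0.0011 -0.006 0 0;0.0011 -0.006 0 0;0.0011 -0.006 0 0;0.0011 -0.006 0 0;0.0011 -0.006 0 0;0.0011 -0.006 0 0;0.0011 -0.006 0 0;0.0011 -0.006 0 0;0.0011 -0.006 0 0;0.0011 -0.006 0 0;0.0011 -0.006 0 0;0.0007 -0.004 0 0;0.0004 -0.002 0 0;0 0 0 0",
)

```text
clock: 7.15
tool_pos: [0.6076, -0.0059, 0.0722]
ee_rot: [[-0.182, 0.983, 0.001], [0.983, 0.182, -0.001], [-0.001, 0.001, -1.0]]
contact_force: [-0.3, 0.7, 0.1]
opening: 0.0539
finger_force: 0.0
```

Run:
```python
from m import *
im=tile((290,135,395,222),(255,130,350,255),.0645)
```

```text
top ((24.13098907470703, -93.5845947265625), (16.40161895751953, 54.728553771972656), 88.37934112548828) [  -3.45427845 -102.29460889] [ 51.36166269 -85.49276136]
side ((9.638652801513672, -31.10720443725586), (19.512310028076172, 55.958892822265625), 88.40096282958984) [-18.11522545 -40.61307547] [ 37.50893669 -20.78409296]
tcp jig 0.00040017976254572504 -0.0047381476533535334 0.07229736544330068 [-0.12510971  0.5656381   0.04561501] 7.25
```

apply_moves(
  motion="0.0004 -0.002 0 0;0.0004 -0.002 0 0;0.0004 -0.002 0 0;0.0002 -0.001 0 0;0 0 0 0",
)

```text
clock: 7.88
tool_pos: [0.6081, -0.01, 0.0723]
ee_rot: [[-0.181, 0.983, -0.001], [0.983, 0.181, 0.004], [0.004, -0.0, -1.0]]
contact_force: [-1.2, 9.8, 4.0]
opening: 0.0539
finger_force: 4.6
```

apply_moves(
  motion="0.0002 -0.001 0 0;0.0002 -0.001 0 0;0.0002 -0.001 0 0;0 0 0 0",
)

```text
clock: 8.38
tool_pos: [0.6081, -0.0102, 0.0723]
ee_rot: [[-0.18, 0.984, -0.002], [0.984, 0.18, 0.008], [0.008, -0.001, -1.0]]
contact_force: [-0.4, 16.6, 4.2]
opening: 0.0536
finger_force: 8.4
```

apply_moves(
  motion="-0.0009 0.005 0 0;-0.0036 0.02 0 0;-0.0036 0.02 0.01 0;0 0 0.04 0;0 0 0.05 0;0 0 0.05 0;-0.0091 0.05 0 0;-0.0091 0.05 0 0;0 0 0 0;0 0 0 0",
)

```text
clock: 9.62
tool_pos: [0.5828, 0.13, 0.2225]
ee_rot: [[-0.183, 0.983, 0.001], [0.983, 0.183, -0.001], [-0.001, 0.001, -1.0]]
contact_force: [-0.1, -0.5, 0.0]
opening: 0.0542
finger_force: 0.0
```

Run:
```python
from m import *
im=tile((300,135,395,222),(255,130,350,255),.0645)
cv2.imwrite("pics/s3.png",cv2.resize(im[130:290,200:420,::-1],None,fx=3.5,fy=3.5))
im=cam("top")[0]; cv2.imwrite("pics/t3.png",cv2.resize(im[120:240,255:400,::-1],None,fx=5,fy=5))
```

```text
top ((-19.376028060913086, -36.56669235229492), (25.31772232055664, 59.929786682128906), 89.7092514038086) [-49.327069   -49.11513223] [ 10.62575732 -23.77978961]
side ((-37.15976333618164, -74.99378204345703), (22.898193359375, 99.51954650878906), 0.8286944031715393) [ -49.31057969 -124.73329026] [-26.03525309 -25.3316818 ]
tcp jig 0.0008790299626221786 0.13201308793519131 0.22216664891743265 [-0.03100225  0.05833746 -0.21955309] 9.725
```

View pics/t3.png

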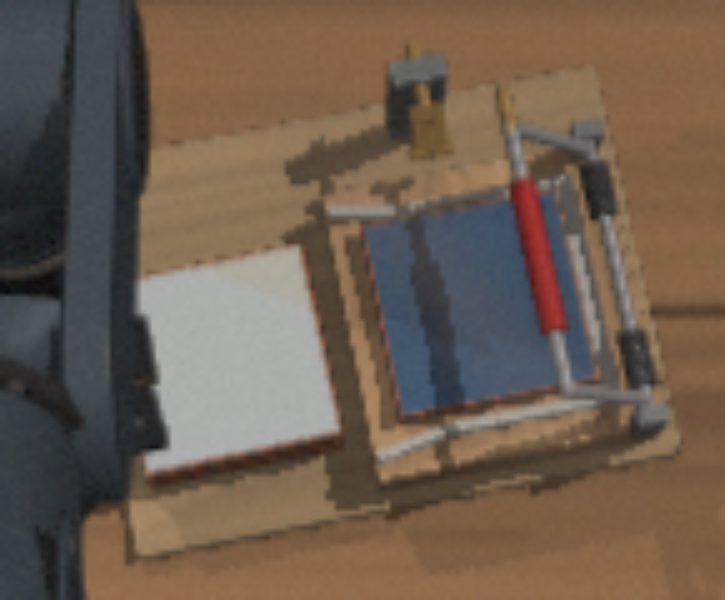

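The tile is seated: its glaze spans jig y -124.7 to -25.3, so its centre is at -75.0. The white tile hasn't moved. Next I'll close the fingers and move over the sleeve.

apply_moves(
  motion="0.0053 -0.0286 0 0;0.0053 -0.0286 0 0;0.0053 -0.0286 0 0;0.0053 -0.0286 0 0;0.0053 -0.0286 0 0;0.0053 -0.0286 0 0;0.0053 -0.0286 0 0;0.0053 -0.0286 0 0;0 0 -0.026 0;0 0 -0.02 0;0 0 0 0;0 0 0 0",
  claw=0,
)

```text
clock: 11.28
tool_pos: [0.6258, -0.1001, 0.1766]
ee_rot: [[-0.181, 0.984, 0.001], [0.984, 0.181, -0.0], [-0.001, 0.001, -1.0]]
contact_force: [-0.3, -0.9, 0.1]
opening: 0.0
finger_force: 0.0
```

```bash
cat > g.py <<'E'
from m import *
s=robot.get_state(); p=s["tool_pos"]; w=p[:2]-O; print("tcp jig",w@u,w@v,"tip z",p[2]-.017,s["contact_force"],s["opening"],s["clock"])
im=cam("side")[0]; cv2.imwrite("pics/s4.png",cv2.resize(im[100:260,220:400,::-1],None,fx=3.5,fy=3.5))
E
python3 g.py
```

```text
tcp jig 0.0010929112014405056 -0.1008505343399614 tip z 0.1596167870443333 [-0.26804123 -0.88295139  0.1426216 ] 8.14269558351466e-07 11.275
```

View pics/s4.png

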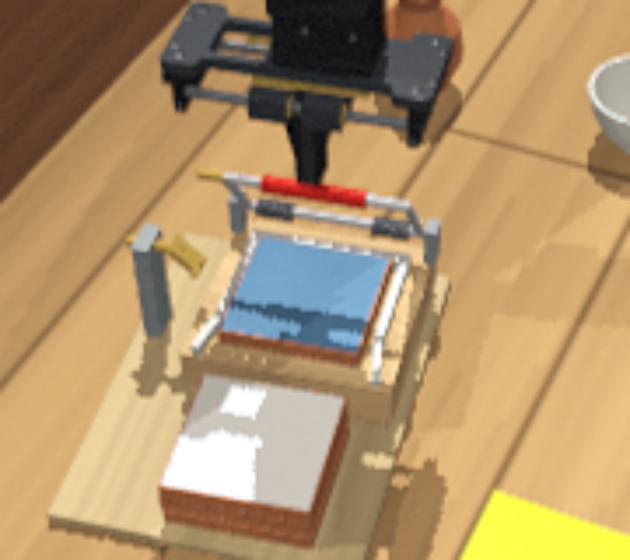

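The closed fingertips are just above the middle of the sleeve at (312,185). I'll press along the bar's arc.

apply_moves(
  motion="0 0 -0.008 0;-0.0009 0.0049 -0.004 0;-0.0009 0.0049 -0.004 0;-0.0008 0.0042 -0.0048 0;-0.0008 0.0042 -0.0048 0;-0.0006 0.0034 -0.0053 0;-0.0006 0.0034 -0.0053 0;-0.0005 0.0026 -0.0059 0;-0.0005 0.0026 -0.0059 0;-0.0003 0.0017 -0.0061 0;-0.0003 0.0017 -0.0061 0;0 0 0 0",
)

```text
clock: 12.82
tool_pos: [0.6193, -0.0635, 0.1171]
ee_rot: [[-0.181, 0.983, 0.001], [0.983, 0.181, 0.003], [0.002, 0.001, -1.0]]
contact_force: [-1.3, 6.1, 7.0]
opening: 0.0005
finger_force: 3.3
```

apply_moves(
  motion="-0.0002 0.001 -0.006 0;0 0.0004 -0.005 0;0 0 -0.004 0;0 0 -0.003 0;0 0 -0.002 0;0 0 0 0;0 0 0 0",
)

```text
clock: 13.7
tool_pos: [0.6189, -0.0625, 0.0962]
ee_rot: [[-0.181, 0.983, -0.0], [0.983, 0.181, 0.002], [0.002, 0.0, -1.0]]
contact_force: [-0.4, 5.7, 6.4]
opening: 0.0006
finger_force: 3.3
```

apply_moves(
  motion="0 0 -0.001 0;0 0 -0.001 0;0 0 -0.001 0;0 0 0 0;0 0 0 0;0 0 0 0;0 0 0 0",
)

```text
clock: 14.58
tool_pos: [0.6191, -0.0624, 0.0955]
ee_rot: [[-0.181, 0.983, 0.001], [0.983, 0.181, 0.002], [0.002, 0.001, -1.0]]
contact_force: [-4.3, 5.5, 18.5]
opening: 0.0006
finger_force: 9.3
```

The bar is at its end of travel and the force is rising. I'll lift gently and check.

apply_moves(
  motion="0 0 0 0;0 0 0.004 0;0 0 0.006 0;0 0 0.01 0;0 0 0.03 0;0 0 0.05 0;0 0 0.05 0;0 0 0 0;0 0 0 0",
)

```text
clock: 15.7
tool_pos: [0.6182, -0.0643, 0.2422]
ee_rot: [[-0.181, 0.983, -0.002], [0.983, 0.181, 0.0], [0.0, -0.002, -1.0]]
contact_force: [-0.2, -0.8, -0.3]
opening: 0.0005
finger_force: 0.0
```

```bash
sed -i 's/s4/s5/' g.py; python3 g.py; python3 -c "
from m import *
tile((300,135,395,222),(255,130,350,255),.0645)"
```

```text
tcp jig 8.959050108659483e-05 -0.06431489909702826 tip z 0.22520609669530772 [-0.23483724 -0.81552335 -0.29066625] 0.0005081708944448845 15.7Traceback (most recent call last):
  File "<string>", line 3, in <module>
    tile((300,135,395,222),(255,130,350,255),.0645)
    ~~~~^^^^^^^^^^^^^^^^^^^^^^^^^^^^^^^^^^^^^^^^^^^
  File "m.py", line 15, in tile
    im,K,R,t=cam(n); W=onz(blob(mask(im,"blue"),roi)[:,0],z,K,R,t)[:,:2]-O
                           ~~~~^^^^^^^^^^^^^^^^^^^^^
  File "m.py", line 8, in blob
    c=max(cv2.findContours(z,cv2.RETR_EXTERNAL,cv2.CHAIN_APPROX_NONE)[0],key=cv2.contourArea); return c
ValueError: max() iterable argument is empty
```

View pics/s5.png

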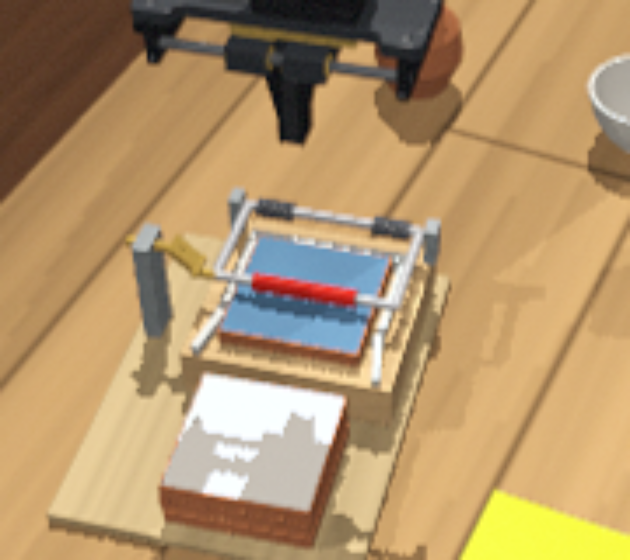

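The bar stays down with its stub under the catch at (205,272). The tile is seated and the stack hasn't moved, so I'm handing in.

```bash
python3 -c "
from bench import robot
print(robot.close_job())"
```

```text
the job is handed in; nothing more can be done
None
```

The job is handed in: the blue tile lies flush against the end stop, the bar stayed down by itself under its catch, and the last picture showed the stack unmoved; the hand-in did not report the verdict.

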